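# Turn up the heat-mat controller's outer ring to its limit stop

### The job

On the sloping face of the seedling heat-mat controller, turn only the large outer ring clockwise until you feel the lug on its rim come up against the small steel limit stop, and leave it resting there. Do not shove the stop along, leave the small inner knob at its setting, and leave the packets, tumbler and timer beside the controller where they are. Finish with the hand off the controller.

Things in the scene. Friction and masses are not known exactly. Their poses are not given: they have to be found in the camera images.
- controller: Heat-mat controller: a white wedge-shaped box fixed to the worktop, 136 mm wide, 137 mm deep, 34 mm high in front, 95 mm at the back, with two concentric knobs in the middle of its sloping face. Origin at the centre of its underside; x points to its back. Its yaw varies by 0.3 rad either way.
- dial_axis (a point): Point on the axis of both knobs, 20 mm above the sloping face, inside the outer ring's drum. z: the axis, pointing out of the face (24 degrees off vertical, towards the front); x: up the slope; y: left along the face. A fixed bezel rim, radius 45 to 52 mm, rises 9 mm above the face: keep fingertips 11 mm or more above the face.
- outer_ring (a joint): Angle of the outer ring (rad), growing clockwise as you look at the face; starts at 0 to 0.4, stays where left, takes 0.12 N m to turn, could turn to 4.6. Heights above the face: its flange, radius 36 mm, reaches 7 mm; its finely ribbed grip drum, diameter 54 mm, stands from 7 to 33 mm. Too far for one grasp: let go and take it again.
- inner_knob (a joint): Angle of the small inner knob (rad), growing clockwise; starts anywhere from -1.5 to 1.5, turns very easily (0.015 N m), must keep its setting. Diameter 27 mm, same axis, from 33 to 50 mm above the face, so it stands up between fingers that grip the outer ring's drum.
- stop_tab (a point): Side of the steel limit stop that the lug will meet: a tab 7 mm wide and high in the same groove, 40 mm from the axis, 4.5 mm above the face, 2.8 to 3.8 rad clockwise of where the lug is when the ring reads 0. Held by friction only: pushed by the lug it gives way at 0.5 N m about the axis. In contact, this point and ring_lug are under 1 mm apart.
- ring_lug (a point): Leading (clockwise) side of the lug, 6 mm wide and 5 mm high, on the rim of the outer ring's flange, in the groove inside the bezel, 40 mm from the axis, 4.5 mm above the face. A short white line on the flange beside it points to it.
- inner_mark (a point): Outer end of the white line on top of the inner knob, 12.5 mm from the axis, 50 mm above the face.
- tumbler: Clear drinking glass, 81 mm wide, 92 mm high, standing loose behind the controller to the right; origin at the centre of its underside. Bystander.
- timer: Round kitchen timer, 66 mm wide, 43 mm high, standing loose behind the controller to the left; origin at the centre of its underside. Bystander.
- packet_a: Flat seed packet, 115 x 85 x 10 mm, lying loose to the left front of the controller; origin at the centre of its underside. Bystander.
- packet_b: Flat seed packet, 115 x 85 x 10 mm, lying loose to the right of the controller; origin at the centre of its underside. Bystander.
- limit_stop: The limit stop as a body, turning about the knobs' axis with its steel tab; origin on the axis in the plane of the face, z out of the face. The tab has a thin dark line on top; see stop_tab for its place.

How it is judged:
On the way:
1. the ring's lug bears on the limit stop (over 1 N) (contact force between limit_stop and anything else above 1 N), for 0.1 s.
At the end, for the whole second after the job is handed in: The outer ring is at rest with its lug against the limit stop (ring_lug within 2.5 mm of stop_tab), the stop is within 4 mm of where it was, and the inner knob's mark is within 2.5 mm (about 11 degrees) of where it was (distance between ring_lug and stop_tab below 0.0025 m and distance of stop_tab from where it was at the start of the episode below 0.004 m and distance of inner_mark from where it was at the start of the episode below 0.0025 m and velocity of joint outer_ring between -0.02 and 0.02 rad/s); the robot touches nothing.
It fails at once if the limit stop is shoved along by more than 4 mm (distance of stop_tab from where it was at the start of the episode above 0.004 m).
It fails at once if the inner knob is turned (its mark moves more than 2.5 mm) (distance of inner_mark from where it was at the start of the episode above 0.0025 m).
It fails at once if the tumbler, the timer or a seed packet is shifted by more than 20 mm (distance of any of tumbler, timer, packet_a, packet_b from where it was at the start of the episode above 0.02 m).
It also fails if it takes over 61 s, if anything falls off the work surface, if the arm or the gripper's body presses on something with over 40 N, if the wrist force passes 120 N, or if a joint passes its speed limit or range.

### The arm

A 6-joint arm with a two-finger parallel gripper is mounted at the origin on a cart in front of the work surface, level with it; the furniture and walls round the work are solid. World frame = base frame: x ahead of the robot, y to its left, z up, the work surface at z = 0. Lengths are in m, angles in rad, forces in N, time in s.
With the tool pointing down it reaches from about 0.275 to 0.975 m from the base axis. Payload 8.4 kg.
Tool frame: the origin (TCP) lies on the centre line of the jaws, within the pads' length; the fingertips stand 22 mm ahead of it and the grasp point (between the pads) lies 3 mm ahead of it; z points along the fingers, y is the line along which they close (so a half turn about z gives the same grasp; the last joint's range is limited). The gripper opens to 92 mm and grips with 3 to 60 N. Pads are 20 mm wide; open, the fingers measure 128 mm over their backs; the gripper's body (75 mm by 189 mm) begins 69 mm behind the grasp point.
Start: joints at [-1.299, 0.353, 1.633, -0, 1.155, -0.002], TCP at [0.169, -0.602, 0.237] pointing down, gripper open.
Joint ranges: [-2.63, 2.63], [-0.92, 2.1], [0.06, 2.66], [-1.3, 4.44], [0, 2.69], [-3.02, 3.02]. Speed limits (rad/s): [2.22, 2.22, 2.79, 3.14, 3.14, 3.14].

### API

Orientations are given as a unit quaternion [x, y, z, w].
In Python, from rig import manip gives the robot as it stands. Calls block until the motion is done:
- manip.reach(position, orientation): joint-space move of the TCP to a pose.
- manip.move_l(position, vel=0.15, rot=None): straight line of the TCP; rot=None keeps the orientation; vel is the mean speed in m/s.
- manip.set_joints(angles): joint-space move.
- manip.release() and manip.grab(effort=None): open the fingers fully, or close them until they stop; effort is the grip in N (None keeps the last).
- manip.pause(seconds).
- manip.inverse_kinematics(position, orientation): joint angles nearest the present ones, or None.
- manip.capture(name): name is "side" or "top"; returns (picture, depth): 420x560x3 uint8, red, green, blue; 420x560 float32, m along the optical axis (not along the pixel's ray), 0 where there is no reading.
- manip.get_calibration(name): a dict with "mtx" (3x3 intrinsics, pixels), "cam_to_world" (4x4, takes a point from camera to world coordinates). Camera axes: x right, y up, looking along -z (the intrinsics and any distortion apply to the point x, -y, -z); pixel columns grow to the right and rows downward; lengths in m; the calibration is good to about 2 mm. A picture is of the moment at which its call begins. get_calibration takes no time and is no camera call.
A pose or a line that the arm cannot do raises manip.IKError and nothing moves.
- manip.close_job(): hands the job in; it is judged then, once.
Readings, each from a call of its own:
- manip.current_time_s(): time.
- manip.current_joint_pos(): joint angles.
- manip.current_qvel(): joint speeds.
- manip.current_joint_efforts(): joint torques, N m.
- manip.current_tcp_pos(): TCP position.
- manip.current_tcp_rot(): TCP orientation.
- manip.current_contact_force(): force on the tool from outside, world axes, zero at the start.
- manip.current_ft_torque(): the same for the moment, N m.
- manip.current_opening(): opening from 0.0 (shut) to 1.0 (fully open).
- manip.current_grasp_force(): force on a finger pad.
Only numpy, scipy, OpenCV 4.12 (cv2) and the standard library are available. Lean on these libraries where they do the work, as an engineer would, in place of code of your own. Each camera call takes 0.05 s, during which the arm holds its last target. There are 200 camera calls.

## Working session

There is one attempt and no reset: what is moved stays moved. The work goes in short steps, each a Python script; the robot and the scene stay as the last script left them, time stands still between calls to the robot, and variables do not carry over. Pictures are saved under pics/ and viewed, at most 10 in all, crops included, and the job is handed in when it is done.

```bash
ls; mkdir -p pics; python3 - <<'E'
from rig import manip
import cv2,numpy as np
for n in("side","top"):
    im,d=manip.capture(n); np.savez(f"{n}0.npz",im=im,d=d); cv2.imwrite(f"pics/{n}0.png",im[:,:,::-1])
    c=manip.get_calibration(n); print(n,np.round(c["mtx"],1).tolist(),np.round(c["cam_to_world"],4).tolist(),[k for k in c], (d>0).mean())
print(manip.current_tcp_rot(),manip.current_time_s())
E
```

```text
pics
side [[383.2, 0.0, 277.8], [0.0, 383.2, 224.9], [0.0, 0.0, 1.0]] [[-0.9994, 0.0112, -0.0316, 0.5561], [-0.0312, -0.6533, 0.7564, 0.7742], [-0.0121, 0.757, 0.6533, 0.7266], [0.0, 0.0, 0.0, 1.0]] ['mtx', 'cam_to_world'] 0.9962712585034014
top [[536.8, 0.0, 287.9], [0.0, 536.8, 210.2], [0.0, 0.0, 1.0]] [[0.0193, 0.9992, -0.0357, 0.5332], [-0.9994, 0.0183, -0.0288, 0.0605], [-0.0282, 0.0362, 0.9989, 1.1553], [0.0, 0.0, 0.0, 1.0]] ['mtx', 'cam_to_world'] 0.9960416666666667
[ 9.90640658e-01  1.36494219e-01 -8.78396752e-05 -6.38191227e-04] 0.1
```

View pics/side0.png

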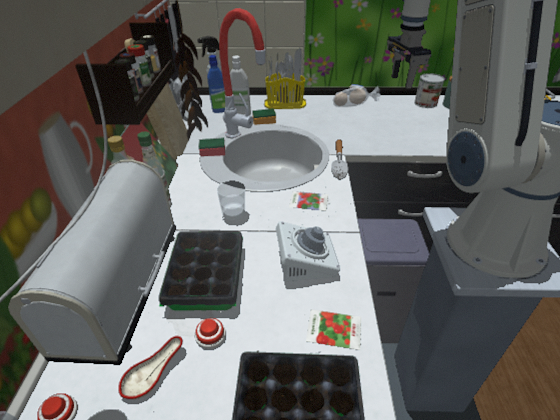

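View pics/top0.png

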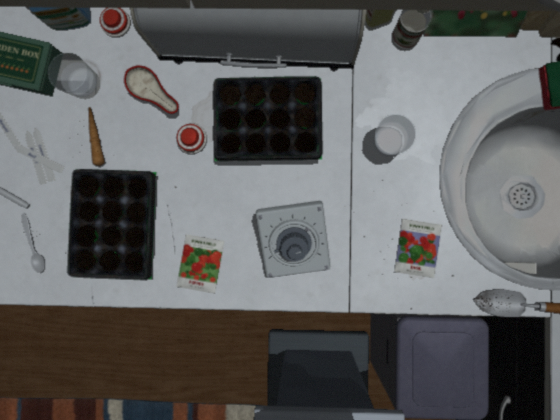

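The top view shows the controller at about (293,240), with packets at (200,263) and (418,247), the timer at (191,138) and the tumbler at (392,138). In the side view its knobs are near (313,238). Next I'll enlarge both and fit the face.

```bash
cat > h.py <<'E'
import numpy as np,cv2
from rig import manip
def cloud(n,d):
    c=manip.get_calibration(n);K=c["mtx"];T=np.array(c["cam_to_world"])
    v,u=np.mgrid[:d.shape[0],:d.shape[1]]
    P=np.stack([(u-K[0][2])/K[0][0]*d,-(v-K[1][2])/K[1][1]*d,-d],-1)
    return P@T[:3,:3].T+T[:3,3]
def proj(n,p):
    c=manip.get_calibration(n);K=np.array(c["mtx"]);T=np.array(c["cam_to_world"])
    q=(np.atleast_2d(p)-T[:3,3])@T[:3,:3]; q=q*[1,-1,-1]
    w=q@K.T; return w[:,:2]/w[:,2:]
E
python3 - <<'E'
from h import *
z=np.load("top0.npz");s=np.load("side0.npz")
a=cv2.resize(z["im"][195:285,245:340],None,fx=6,fy=6,interpolation=cv2.INTER_CUBIC)
b=cv2.resize(s["im"][210:295,265:350],None,fx=6,fy=6,interpolation=cv2.INTER_CUBIC)
cv2.imwrite("pics/topc.png",a[:,:,::-1]);cv2.imwrite("pics/sidec.png",b[:,:,::-1])
for n,f in(("top",z),("side",s)):
    P=cloud(n,f["d"]).reshape(-1,3)
    tab=P[(abs(P[:,0]-.5)<.2)&(abs(P[:,1]-.05)<.2)&(abs(P[:,2])<.012)]
    print(n,"table z",np.median(tab[:,2]))
    Q=P[(P[:,0]>.36)&(P[:,0]<.6)&(abs(P[:,1]-.05)<.1)&(P[:,2]>.025)&(P[:,2]<.2)]
    # RANSAC plane, prefer 24 deg tilt
    rng=np.random.default_rng(0);best=0
    for _ in range(3000):
        t=Q[rng.choice(len(Q),3,False)];m=np.cross(t[1]-t[0],t[2]-t[0]);l=np.linalg.norm(m)
        if l<1e-6:continue
        m/=l;m*=np.sign(m[2]);
        if abs(np.arccos(m[2])-.42)>.08: continue
        I=abs((Q-t[0])@m)<.002
        if I.sum()>best:best=I.sum();B=I
    for _ in range(3):
        c=Q[B].mean(0);m=np.linalg.svd(Q[B]-c)[2][2];m*=np.sign(m[2]);h=(Q-c)@m;B=abs(h)<.002
    print(len(Q),B.sum(),"n",m,np.degrees(np.arccos(m[2])),"yaw",np.arctan2(-m[1],-m[0]),"c",c)
    w=cv2.minAreaRect((Q[B][:,:2]*1000).astype(np.float32));print(w)
    top=h>.046;k=(h>.028)&(h<.036);print("h max",h.max(),"knob top",top.sum(),Q[top].mean(0) if top.any() else 0)
    # face plane at z below: axis pt
    e=np.cross(m,[0,0,1]);
    print("drum top ctr",k.sum(),cv2.minAreaRect((Q[k][:,:2]*1000).astype(np.float32)) if k.any() else 0)
E
```

```text
top table z -0.000496114717122742
4574 2031 n [-0.40314192 -0.06184617  0.91304526] 24.070364640084044 yaw 0.15222364033365623 c [0.51187415 0.07970113 0.06605502]
((509.19866943359375, 80.42286682128906), (136.04263305664062, 134.89674377441406), 8.678274154663086)
h max 0.05340307767797378 knob top 139 [0.48879032 0.07671403 0.10988682]
drum top ctr 351 ((495.2923278808594, 77.56787872314453), (50.689781188964844, 52.50724792480469), 40.85539627075195)
side table z 0.0009217848576434928
2421 916 n [-0.4030596  -0.0611499   0.91312849] 24.058669089806436 yaw 0.1505660830979536 c [0.51389881 0.09498389 0.06896858]
((509.43902587890625, 80.35183715820312), (134.20785522460938, 134.189697265625), 8.799530982971191)
h max 0.051413809361631826 knob top 64 [0.48978256 0.07808424 0.11107422]
drum top ctr 166 ((498.48858642578125, 80.50587463378906), (47.9249267578125, 50.87886428833008), 61.109947204589844)
```

View pics/topc.png

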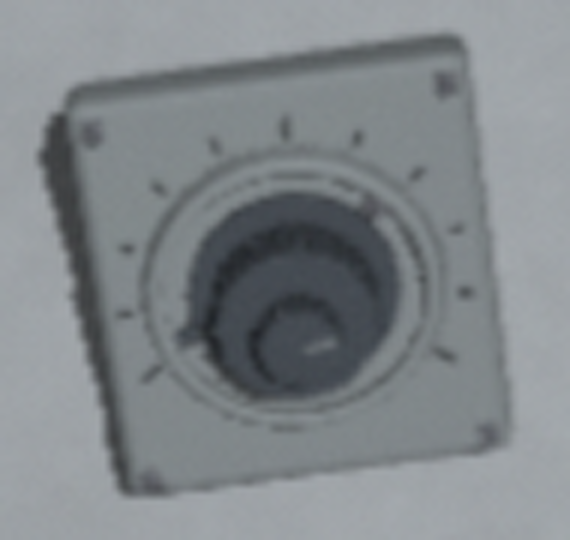

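View pics/sidec.png

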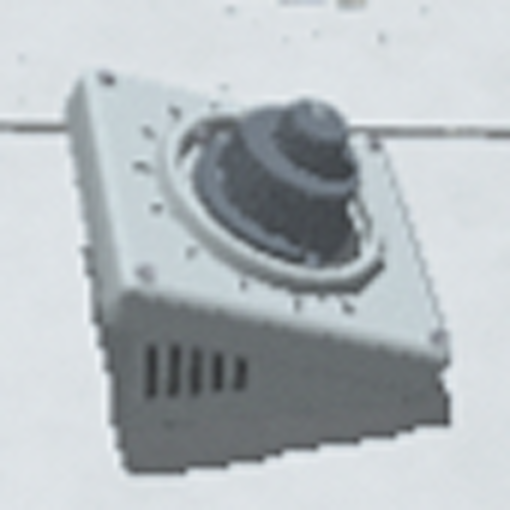

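The crops show a dark lug at the lower left of the dial (190,335) and a stop tab at the upper right (372,208). The plane tilt is 24.06° and the face is about 135×136 mm. The axis predicted from the box agrees with the knob top to 1 mm. Next I'll unwrap the groove about the axis to measure the turn.

```bash
cat >> h.py <<'E'
n=np.array([-.4031,-.0615,.9131]);n/=np.linalg.norm(n)
C=np.array([.5093,.0804,.0650])           # axis on the face
X=np.array([0,0,1.])-n*n[2];X/=np.linalg.norm(X);Y=np.cross(n,X)
def pt(r,a,h): # a clockwise from up-slope
    return C+r*(np.cos(a)*X-np.sin(a)*Y)+h*n
E
python3 - <<'E'
from h import *
from scipy.spatial.transform import Rotation as R
rows=[]
for nm in("top","side"):
    im=np.load(nm+"0.npz")["im"]
    A,Rr=np.meshgrid(np.radians(np.arange(0,360,.5)),np.linspace(.056,.026,61))
    P=C+Rr[...,None]*(np.cos(A)[...,None]*X-np.sin(A)[...,None]*Y)+.0045*n
    p=proj(nm,P.reshape(-1,3)).reshape(A.shape+(2,)).astype(np.float32)
    u=cv2.remap(im,p,None,cv2.INTER_CUBIC)
    u=cv2.resize(u,(720,244)); 
    for a in range(0,360,30): cv2.line(u,(2*a,0),(2*a,8),(255,0,0),1)
    cv2.line(u,(0,int(4*16/.5)),(6,int(4*16/.5)),(0,255,0),1)
    rows.append(u)
u=np.vstack(rows);u=np.clip(u*1.5,0,255).astype(np.uint8);cv2.imwrite("pics/polar.png",u[:,:,::-1])
print(proj("top",pt(0,0,.05)),proj("top",[pt(.04,a,.0045) for a in(.5,4)]))
# IK range
Z=-n
q0=manip.current_joint_pos()
for a in np.radians(np.arange(0,180,30)):
    y=np.cos(a)*X-np.sin(a)*Y
    q=R.from_matrix(np.c_[np.cross(y,Z),y,Z]).as_quat()
    for h in(.035,.12):
        s=manip.inverse_kinematics((C+h*n).tolist(),q.tolist()); print(round(np.degrees(a)),h,None if s is None else np.round(s,3))
E
```

```text
[[293.92125013 252.23719835]] [[300.32722032 225.21362021]
 [279.99182231 255.69526518]]
0 0.035 [ 0.155  0.237  2.306 -0.007  0.179  0.01 ]
0 0.12 [ 0.155  0.012  2.308 -0.004  0.402  0.007]
30 0.035 [ 0.155  0.237  2.306 -0.007  0.179  0.534]
30 0.12 [ 0.155  0.012  2.308 -0.004  0.402  0.53 ]
60 0.035 [ 0.155  0.237  2.306 -0.007  0.179  1.057]
60 0.12 [ 0.155  0.012  2.308 -0.004  0.402  1.054]
90 0.035 [ 0.155  0.237  2.306 -0.007  0.179  1.581]
90 0.12 [ 0.155  0.012  2.308 -0.004  0.402  1.577]
120 0.035 [ 0.155  0.237  2.306 -0.007  0.179  2.105]
120 0.12 [ 0.155  0.012  2.308 -0.004  0.402  2.101]
150 0.035 [ 0.155  0.237  2.306 -0.007  0.179  2.628]
150 0.12 [ 0.155  0.012  2.308 -0.004  0.402  2.625]
```

View pics/polar.png

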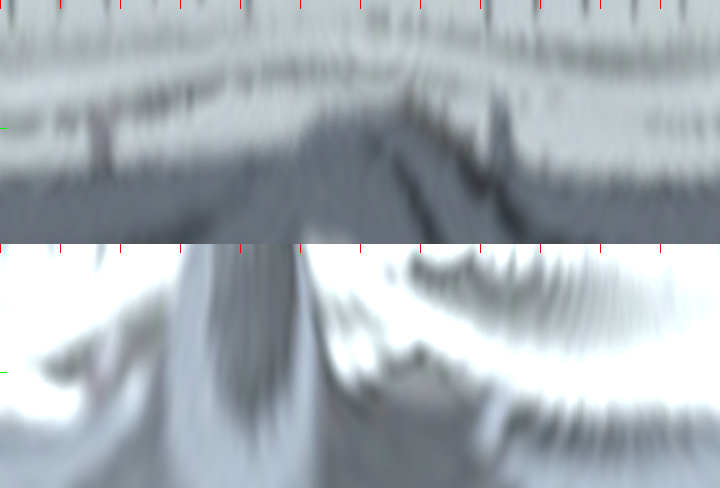

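The tab centre is at 50.5° and the lug centre at 250°, in both views. That leaves about 2.64 rad until contact. Joint 6 maps directly to ring angle and has the range for this, so I'll approach with J6 near -1.4 and grip lightly, which limits slip torque below what moves the stop.

```bash
cat >> h.py <<'E'
from scipy.spatial.transform import Rotation as R
def rot(a):
    y=np.cos(a)*X-np.sin(a)*Y;Z=-n
    return R.from_matrix(np.c_[np.cross(y,Z),y,Z]).as_quat().tolist()
def ft():
    # force in face axes (X up, Y left, n out), wrist moment about n moved to the axis
    f=np.array(manip.current_contact_force());t=np.array(manip.current_ft_torque())
    return np.round([f@X,f@Y,f@n,t@n],3)
def st(m=""):
    print(m,round(manip.current_time_s(),1),"J6",round(manip.current_joint_pos()[5],3),"ft",ft(),"op",round(manip.current_opening(),3),"g",np.round(manip.current_grasp_force(),1))
E
python3 - <<'E'
from h import *
a=-1.40
manip.reach((C+.16*n).tolist(),rot(a)); st("hover")
manip.move_l((C+.035*n).tolist(),vel=.08); st("down"); print((np.array(manip.current_tcp_pos())-C)@np.c_[X,Y,n])
manip.grab(8); manip.pause(.3); st("grip"); print((np.array(manip.current_tcp_pos())-C)@np.c_[X,Y,n])
E
```

```text
hover 2.7 J6 -1.394 ft [ 0.47   0.378 -0.223 -0.032] op 1.002 g 0.0
down 4.4 J6 -1.39 ft [-0.632  0.539 -0.029  0.011] op 1.002 g 0.0
[2.91811994e-04 2.16628654e-06 3.53227485e-02]
grip 5.4 J6 -1.39 ft [ 0.026 -7.155  2.655  0.093] op 0.582 g 8.0
[-9.72234360e-05 -4.66694032e-04  3.50731992e-02]
```

```bash
python3 - <<'E'
from h import *
p0=C+.035*n
for d in(.0006,.0012,.0018):
    manip.move_l((p0-d*Y).tolist(),vel=.01); manip.pause(.2); st(d)
    if abs(ft()[1])<1.5: break
E
```

```text
0.0006 5.8 J6 -1.395 ft [-0.632 -0.679  4.875  0.059] op 0.583 g 8.0
```

```bash
python3 - <<'E'
from h import *
for i in range(8):
    q=list(manip.current_joint_pos()); q[5]=-1.395+.2*(i+1); manip.set_joints(q); manip.pause(.1); st()
    f=ft()
    if abs(f[3])>.35 or np.linalg.norm(f[:2])>12: print("stop");break
im,d=manip.capture("top");a=cv2.resize(im[195:285,245:340],None,fx=6,fy=6,interpolation=cv2.INTER_CUBIC);cv2.imwrite("pics/mid.png",a[:,:,::-1])
E
```

```text
6.2 J6 -1.199 ft [-1.324 -4.782  3.799 -0.083] op 0.585 g 8.0
 6.6 J6 -0.998 ft [-0.044 -5.824  4.512 -0.063] op 0.589 g 8.0
 7.0 J6 -0.798 ft [-1.149 -4.675  4.071 -0.092] op 0.587 g 8.0
 7.5 J6 -0.598 ft [-0.688 -4.348  4.338 -0.108] op 0.588 g 8.0
 7.9 J6 -0.398 ft [-0.775 -3.888  4.231 -0.094] op 0.587 g 8.0
 8.3 J6 -0.199 ft [-1.152 -4.319  5.371 -0.095] op 0.585 g 8.0
 8.7 J6 -0.003 ft [-1.31  -4.141  5.177 -0.146] op 0.583 g 8.0
 9.1 J6 0.195 ft [-2.115 -2.753  5.558 -0.139] op 0.585 g 8.0
```

```bash
python3 - <<'E'
from h import *
q=list(manip.current_joint_pos());j=q[5];k=0
while j<1.75:
    j+=.2 if j<.75 else .04; q[5]=j; manip.set_joints(q); manip.pause(.1)
    f=ft(); k+=1; st()
    if abs(f[3])>.27 or np.linalg.norm(f[:2])>15: print("stop");break
E
```

```text
9.5 J6 0.386 ft [-1.822 -2.271  6.416 -0.064] op 0.585 g 8.0
 9.9 J6 0.585 ft [-2.113 -0.812  7.042 -0.137] op 0.582 g 8.0
 10.3 J6 0.785 ft [-3.211  0.584  6.701 -0.093] op 0.586 g 8.0
 10.7 J6 0.825 ft [-3.261  0.04   6.614 -0.13 ] op 0.585 g 8.0
 11.1 J6 0.865 ft [-3.218 -0.061  6.779 -0.123] op 0.585 g 8.0
 11.4 J6 0.905 ft [-4.02   0.226  6.214 -0.141] op 0.588 g 8.0
 11.8 J6 0.945 ft [-3.424  1.263  6.261 -0.122] op 0.584 g 8.0
 12.1 J6 0.985 ft [-3.437  2.588  6.959 -0.053] op 0.583 g 8.0
 12.4 J6 1.025 ft [-4.104  2.266  6.76  -0.135] op 0.585 g 8.0
 12.8 J6 1.065 ft [-3.448  2.878  6.498 -0.111] op 0.586 g 8.0
 13.2 J6 1.105 ft [-3.252  3.154  6.536 -0.048] op 0.584 g 8.0
 13.5 J6 1.145 ft [-3.525  3.825  7.519 -0.01 ] op 0.584 g 8.0
 13.8 J6 1.185 ft [-2.881  2.482  4.926  0.144] op 0.586 g 8.0
 14.2 J6 1.226 ft [-3.958  2.92   2.13   0.142] op 0.585 g 8.0
 14.6 J6 1.266 ft [-3.949  2.445  2.414  0.096] op 0.587 g 8.0
 14.9 J6 1.306 ft [-3.953  3.085  1.461  0.129] op 0.583 g 8.0
 15.2 J6 1.346 ft [-5.588  2.647  1.533  0.078] op 0.583 g 8.0
 15.6 J6 1.386 ft [-4.978  4.248  1.256  0.111] op 0.582 g 8.0
 15.9 J6 1.426 ft [-6.323  4.305  0.692  0.107] op 0.585 g 8.0
 16.3 J6 1.466 ft [-5.659  5.801  1.169  0.085] op 0.583 g 8.0
 16.6 J6 1.506 ft [-6.513  5.37   1.396  0.112] op 0.587 g 8.0
 17.0 J6 1.546 ft [-7.615  8.071  1.824  0.11 ] op 0.587 g 8.0
 17.4 J6 1.586 ft [-8.268  9.697  1.895  0.109] op 0.586 g 8.0
 17.7 J6 1.625 ft [-8.933 11.585  2.025  0.212] op 0.587 g 8.0
 18.1 J6 1.665 ft [-9.692 13.902  2.603  0.22 ] op 0.589 g 8.0
stop
```

The moment changed sign at J6≈1.15 and lateral force grew, which is ambiguous. I'll let go, back off along the axis and look.

```bash
python3 - <<'E'
from h import *
manip.release(); st("rel"); p=np.array(manip.current_tcp_pos()); print((p-C)@np.c_[X,Y,n])
manip.move_l((p+.12*n).tolist(),vel=.12); st("up")
q=list(manip.current_joint_pos()); q[0]=-.6; manip.set_joints(q); st()
rows=[]
for nm in("top","side"):
    im,d=manip.capture(nm); np.savez(nm+"1.npz",im=im,d=d)
    b=(195,285,245,340) if nm=="top" else (210,295,265,350)
    rows.append(cv2.resize(im[b[0]:b[1],b[2]:b[3]],(400,400),interpolation=cv2.INTER_CUBIC))
cv2.imwrite("pics/after.png",np.hstack(rows)[:,:,::-1])
E
```

```text
rel 18.8 J6 1.675 ft [-0.397 -0.109 -0.805 -0.005] op 1.001 g 0.0
[-0.00123185 -0.00150422  0.03505518]
up 19.9 J6 1.673 ft [ 1.027  0.477  0.477 -0.017] op 1.004 g 0.0
 21.2 J6 1.672 ft [-0.271  0.03  -0.461 -0.051] op 1.0 g 0.0
```

View pics/after.png

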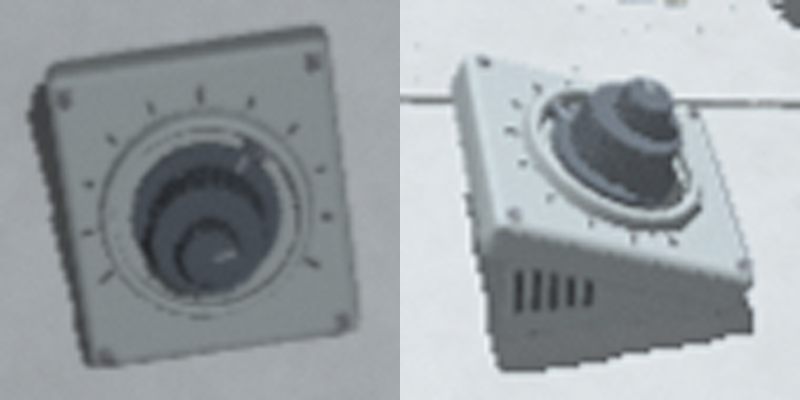

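The lug has reached the stop: lug and tab sit together at (250,152) and the white line is at (242,160). Next I'll compare the tab's angle and the knob mark before and after.

```bash
cat > cmp.py <<'E'
from h import *
import sys
rows=[]
def pol(im,nm,h,r0,r1,a0,a1):
    A,Rr=np.meshgrid(np.radians(np.linspace(a0,a1,700)),np.linspace(r1,r0,130))
    P=C+Rr[...,None]*(np.cos(A)[...,None]*X-np.sin(A)[...,None]*Y)+h*n
    return cv2.remap(im,proj(nm,P.reshape(-1,3)).reshape(A.shape+(2,)).astype(np.float32),None,cv2.INTER_CUBIC)
for nm in("top","side"):
  for k in sys.argv[2:]:
    u=pol(np.load(nm+k+".npz")["im"],nm,.0065,.032,.05,10,80)
    if nm=="top": u=np.clip(u*1.6,0,255).astype(np.uint8)
    for a in range(10,80,10): cv2.line(u,((a-10)*10,0),((a-10)*10,8),(255,0,0),1)
    rows.append(u)
cv2.imwrite(sys.argv[1],np.vstack(rows)[:,:,::-1])
E
python3 cmp.py pics/cmp1.png 0 1
python3 - <<'E'
from h import *
for nm in("top","side"):
    a,b=[np.load(nm+k+".npz")["im"].astype(float).mean(2) for k in"01"]
    c=proj(nm,pt(0,0,.05))[0].round().astype(int); s=np.s_[c[1]-7:c[1]+8,c[0]-7:c[0]+8]
    print(nm,"knob top diff",abs(a[s]-b[s]).mean(),abs(a[s]-b[s]).max())
    w=[(x[s]-np.median(x[s])).clip(15)-15 for x in(a,b)]
    print([np.round([(m*np.mgrid[:15,:15][i]).sum()/m.sum() for i in(1,0)],2) for m in w])
E
```

```text
top knob top diff 1.7051851851851847 12.0
[array([11.51,  7.85]), array([11.71,  8.37])]
side knob top diff 1.173333333333333 8.333333333333343
[array([8.57, 3.15]), array([8.57, 3.14])]
```

View pics/cmp1.png

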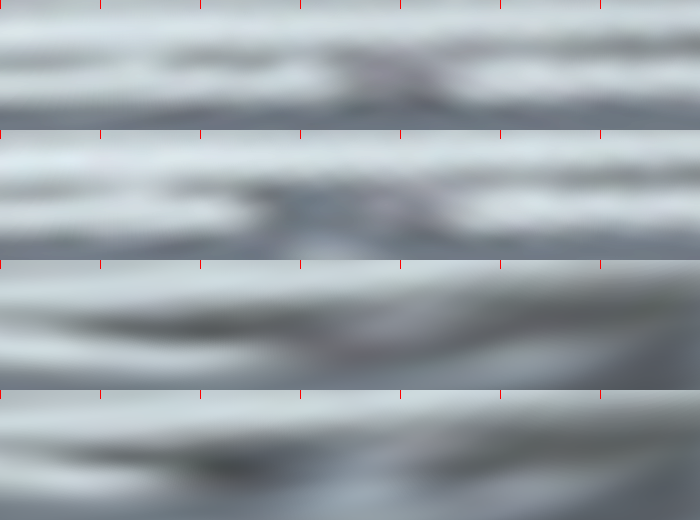

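Only the lug has moved. The tab's far edge is at 55° before and after, and the lug is flush against its near side. The knob mark has stayed within about half a pixel. The moment jump of about 0.25 N m at J6≈1.17 matches the predicted contact at 1.25, and after it the light grip only slipped, so I'm handing in.

```bash
python3 -c "
from h import *
st(); print(manip.close_job())"
```

```text
21.3 J6 1.673 ft [-0.062  0.008 -0.185 -0.051] op 1.001 g 0.0
the job is handed in; nothing more can be done
None
```

I turned the outer ring clockwise until its lug rested against the limit stop, then handed the job in at 21 s with the hand clear. The pictures show the stop unmoved and the inner knob mark shifted by at most about 1 mm (limit 2.5 mm). I didn't re-measure the bystanders, and the hand-in returned no verdict.

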